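# Uncap the label stand and load a fresh roll

### The job

Load the label stand: pinch the two sprung tabs of its retaining cap together to unlatch the cap, lift it off and set it down in the enamel tray. Then put the full label roll upright over the stand's spindle, keeping hold of it until it is lowered fully home, and let go. The cap stays off in the tray; leave the bare cardboard core, the dropper bottle and the cork stopper where they are.

Things in the scene. Friction and masses are not known exactly. Their poses are not given: they have to be found in the camera images.
- spindle_top (a point): Centre of the top of the label stand's spindle. The stand is fixed: a white base plate 110 x 90 x 14 mm, on it a grey seat disc 58 mm across, 3 mm thick, and a hollow upright aluminium spindle 34 mm in diameter, top 80 mm above the bench. z is up; y is the line along which the cap's tabs are pinched.
- seat (a point): Centre of the top of the stand's seat disc, on the spindle's axis, 17 mm above the bench and 63 mm below the spindle's top; the foot of the roll rests here when home.
- cap_grip (a point): Point midway between the cap's two upright ribbed finger tabs, 22 mm above the underside of its disc (16 mm above the disc's top). The tabs face along y, are 16 mm wide (x), 6 mm thick, and end 12 mm above this point; their outer faces are 34 mm apart at rest, 22 mm when fully pinched against solid stops. At the start this point is 22 mm above the spindle's top.
- tab_a (a joint): Inward travel of the finger tab on the cap's +y side, in m: 0 at rest, 0.006 fully pinched. Spring force 1.6 N at rest, 6.4 N fully pinched: squeeze with at least 12 N. The barb is clear of the lip from about 0.0045.
- tab_b (a joint): The same for the finger tab on the cap's -y side.
- roll_center (a point): Centre (half-way up, on the axis) of the full label roll: white paper wound on a brown cardboard core, 60 mm in diameter, 60 mm high overall (the core stands 2 mm proud of the paper at each end), bore 39 mm right through, about 120 g, standing on the bench on end. z is its axis. When home on the stand this point is 30 mm above the seat.
- core_center (a point): Centre (half-way up) of a bare, empty cardboard core standing on the bench: 43 mm in diameter, 60 mm high, bore 39 mm. A bystander: it may stand on either side of the full roll.
- cap: Grey plastic retaining cap, about 60 g: disc 52 mm across, 6 mm thick; origin on its axis at the disc's underside. It starts on the spindle's top, axes parallel to the stand's. Keys and barbed legs reach 16 mm down into the spindle; the barbs hold under a lip until both tabs are pinched, then the same grip lifts it straight up. It may topple when set down and let go; that does no harm.
- roll: The full label roll itself; origin at the centre of its foot.
- tray: The enamel tray, 144 (x) x 215 (y) x 24 mm high, shallow and open, fixed; origin at the centre of its underside, its floor about 3 mm above the bench.
- dropper: Brown dropper bottle with a black bulb, 33 mm in diameter, 79 mm high, a bystander; origin at the centre of its foot.
- stopper: Cork stopper, 27 mm across and 26 mm high, a bystander; origin at the centre of its foot.
Not all that is in view belongs to the job. Leave any green or red look-alike of the roll alone.

How it is judged:
On the way, in this order (a step that is already met when the one before it is completed fails the run):
1. both tabs are pinched in while the cap still sits on the spindle (value of joint each of tab_a, tab_b above 0.0035 m and z of cap in the frame of spindle_top below 0.005 m and horizontal distance between cap and spindle_top below 0.006 m), for 0.1 s.
2. the cap is lifted clear of the spindle in the fingers (z of cap in the frame of spindle_top above 0.018 m and contact force between cap and the fingers above 0.5 N), for 0.1 s.
3. the cap is held low in the tray (its disc less than 55 mm above the tray's underside) before it is let go (x of cap in the frame of tray between -0.065 and 0.065 m and y of cap in the frame of tray between -0.1 and 0.1 m and z of cap in the frame of tray below 0.055 m and contact force between cap and the fingers above 0.5 N), for 0.05 s.
4. the roll, still held by the fingers, is on the spindle with its foot less than 12 mm above the seat (horizontal distance between roll and seat below 0.006 m and z of roll in the frame of seat below 0.012 m and contact force between roll and the fingers above 0.5 N), for 0.05 s.
At the end, for the whole second after the job is handed in: The cap lies at rest in the enamel tray, inside its rim, and the full roll stands on the spindle, upright within 0.06 rad, its foot within 3 mm of the seat, at rest (x of cap in the frame of tray between -0.063 and 0.063 m and y of cap in the frame of tray between -0.101 and 0.101 m and z of cap in the frame of tray below 0.05 m and contact force between cap and tray above 0.05 N and horizontal distance between roll_center and seat below 0.006 m and z of roll in the frame of seat below 0.003 m and angle between roll_center's own z axis and vertical below 0.06 rad and linear speed of each of cap, roll below 0.02 m/s); the robot touches nothing.
It fails at once if the bare core is moved by more than 30 mm (distance of core_center from where it was at the start of the episode above 0.03 m).
It fails at once if the dropper bottle is moved by more than 30 mm (distance of dropper from where it was at the start of the episode above 0.03 m).
It fails at once if the cork stopper is moved by more than 30 mm (distance of stopper from where it was at the start of the episode above 0.03 m).
It also fails if it takes over 61 s, if anything falls off the work surface, if the arm or the gripper's body presses on something with over 40 N, if the wrist force passes 120 N, or if a joint passes its speed limit or range.

### The arm

A 7-joint arm with a two-finger parallel gripper is mounted at the origin on a cart in front of the work surface, level with it; the furniture and walls round the work are solid. World frame = base frame: x ahead of the robot, y to its left, z up, the work surface at z = 0. Lengths are in m, angles in rad, forces in N, time in s.
With the tool pointing down it reaches from about 0.425 to 0.925 m from the base axis. Payload 6.8 kg.
Tool frame: the origin (TCP) lies midway between the tips of the shut fingers; the grasp point (between the pads) lies 19 mm behind it (env.pinch_z is the distance from the TCP to the grasp point, in m); z points along the fingers, x is the direction in which the jaws open and shut, and the axes are right-handed (so a half turn about z gives the same grasp; the last joint's range is limited). The gripper opens to 85 mm and grips with 20 to 120 N. Pads are 22 mm wide; open, the fingers measure 114 mm over their backs; the gripper's body (76 mm by 85 mm) begins 54 mm behind the grasp point. The pads swing forward as they close: fully open they stand 13 mm farther back than shut.
Start: joints at [-1.35, 0.477, 0.022, 1.555, -0.011, 1.109, -0.083], TCP at [0.218, 0.639, 0.206] pointing down, gripper open.
Joint ranges: [-2.96, 2.96], [-0.34, 2.1], [-1.41, 1.46], [0.24, 2.44], [-1.37, 4.51], [0.17, 1.92], [-2.96, 2.96]. Speed limits (rad/s): [2.39, 2.39, 3.14, 3.14, 3.14, 3.14, 3.14].

### API

Orientations are given as a unit quaternion [w, x, y, z].
In Python, from plant import env gives the robot as it stands. The module is installed in compiled form; this text tells all that it offers.
- The arm moves only by the tool move_arm, never from a script. Its argument "plan" is a list that holds one entry, the list of rows, each a list of 4 numbers: the shift along the tool's x, y, z in units of 40 mm (1.0 is 40 mm), then the turn about the tool's z in units of 8 degrees (1.0 is 8 degrees). In form: [[[dx, dy, dz, twist], ...]]. A call has 1 to 8 rows; each row is the pose to reach, as a shift and turn from the pose commanded when the call began, along the tool's axes at that moment; what a row does not reach only later rows make up. A row lasts 1/10 s, in which the tool goes at most 50 mm and 8.59 degrees, less where a joint would pass 70% of its speed; a pose out of reach is approached as far as the arm can. A call with a gripper value outside its range is refused whole. "jaw" is the finger opening in mm, from 0 to 85.4, set as the call begins (left out, the last holds). The fingers move at their own pace and stop on an object; the grip force is fixed at half the most. Time passes only in rows, so rows that repeat a pose let the fingers close. It gives the time, the measured TCP pose, the force and the opening at its end, in the units of the state.
- env.observe(): the state, without advancing time (a new reading comes with each control period).
- env.snapshot(name): name is "scene" or "side" or "wrist"; returns (picture, depth): 384x512x3 uint8, blue, green, red; 384x512 float32, m along the optical axis (not along the pixel's ray), 0 where there is no reading.
- env.get_calibration(name): a dict with "mtx" (3x3 intrinsics, pixels), "world_from_camera" (4x4, takes a point from camera to world coordinates). Camera axes: x right, y up, looking along -z (the intrinsics and any distortion apply to the point x, -y, -z); pixel columns grow to the right and rows downward; lengths in m; the calibration is good to about 2 mm. The wrist camera is an equidistant fisheye: a pixel r from the principal point sees the ray r / f radians off the axis. A picture is of the moment at which its call begins: read the wrist's pose just before it. get_calibration takes no time and is no camera call; for the wrist camera it gives the pose at the moment of the call.
- env.hand_in(): hands the job in, once; it reports no verdict.
Trained networks look in the newest picture that a camera, given by its name, has taken for a name from the list of things; names that differ only in an ending like _2 or _b are one class to them, and where a whole thing is asked for, a point or a joint stands for the part that bears it (a point fixed in the world has none). Each returns a list of dicts, best first, with "p" (0 to 1); they miss things now and then, are a little off and sometimes report something else, mostly with a low value. They report only what shows in the picture. A call takes as long as a camera call. They do not tell look-alikes from the thing itself.
- env.spot_in(query, camera): "centre" ([x, y, z] in m, in the coordinates of the camera as it stood for that picture, good to about 4 mm: the middle of the surface that is visible of it).
- env.cut_out(query, camera): "pixels" (384x512 bool, what is visible of it).
- env.spot_point(query, camera): "centre" ([x, y, z] in m, in the coordinates of the camera as it stood for that picture, good to about 4 mm: a listed point, or the origin of a listed thing).
The state is a dict: "clock": time; "joint_positions": joint angles; "joint_vel": joint speeds; "joint_torque": joint torques, N m; "tcp_pos": TCP position; "tool_rot": TCP orientation; "contact_force": force on the tool from outside, world axes, zero at the start; "wrist_torque": the same for the moment, N m; "grip_width": finger opening in m.
Only numpy, scipy, OpenCV 4.12 (cv2) and the standard library are available. Lean on these libraries where they do the work, as an engineer would, in place of code of your own. Each camera call takes 0.05 s, during which the arm holds its last target. There are 200 camera calls.

## Working session

There is one attempt and no reset: what is moved stays moved. The work goes in short steps, Python scripts to look and compute and a tool call to move; the robot and the scene stay as the last step left them, time stands still between calls to the robot, and variables do not carry over. Pictures are saved under pics/ and viewed, about 8 in all and at most 12, crops included, and the job is handed in when it is done.

Besides the shell and the picture viewer there is one more tool, called after "Emit:" in YAML: its name, and indented under it one key for each argument. move_arm: Moves the arm, as the interface text tells. Its arguments: {"type":"object","properties":{"plan":{"type":"array","items":{"type":"array","items":{"type":"array","items":{"type":"number"}}}},"jaw":{"type":"number"}},"required":["plan"]}

```bash
mkdir -p pics
cat > h.py <<'E'
import numpy as np, cv2
from plant import env
def w(name,p):
    T=np.array(env.get_calibration(name)["world_from_camera"]); return (T@np.r_[p,1])[:3]
E
python3 - <<'E'
from h import *
s=env.observe(); print(s["clock"],s["tcp_pos"],s["tool_rot"],s["grip_width"])
ims=[]
for c in ["scene","side"]:
    im,d=env.snapshot(c); ims.append(im); cv2.imwrite(f"pics/{c}0.png",im)
    for q in ["spindle_top","seat","cap_grip","roll_center","core_center","tray","dropper","stopper"]:
        for r in env.spot_point(q,c)[:3]: print(c,q,round(r["p"],2),w(c,r["centre"]).round(4))
E
```

```text
0.0 [0.21777575 0.63825552 0.20544002] [ 5.78488965e-04  8.13287874e-01  5.81860843e-01 -6.77050051e-04] 0.08551602282911491
scene spindle_top 0.82 [ 0.5194 -0.0369  0.0794]
scene spindle_top 0.38 [ 0.4811 -0.2504  0.0305]
scene seat 0.8 [ 0.5234 -0.0387  0.0154]
scene cap_grip 0.54 [ 0.5195 -0.0388  0.1012]
scene roll_center 0.78 [ 0.4991 -0.4838  0.028 ]
scene roll_center 0.69 [ 0.4051 -0.3707  0.0277]
scene roll_center 0.67 [ 0.5088 -0.1552  0.0359]
scene core_center 0.71 [ 0.5118 -0.3601  0.0326]
scene tray 0.7 [0.4823 0.279  0.0018]
scene stopper 0.39 [7.188e-01 1.363e-01 2.000e-04]
side spindle_top 0.89 [ 0.5202 -0.0349  0.083 ]
side spindle_top 0.66 [0.7179 0.1385 0.001 ]
side seat 0.6 [ 0.5217 -0.038   0.0169]
side cap_grip 0.49 [ 0.5209 -0.0369  0.1071]
side roll_center 0.81 [ 0.4826 -0.2529  0.0344]
side roll_center 0.79 [ 0.5083 -0.1554  0.0321]
side roll_center 0.65 [ 0.5023 -0.4902  0.0368]
side core_center 0.72 [0.4768 0.2794 0.0006]
side tray 0.7 [ 0.4788  0.2802 -0.0013]
side dropper 0.57 [ 0.6285 -0.3722  0.0016]
side stopper 0.53 [0.7164 0.1313 0.0014]
```

Run:
```python
from h import *
P={"cap":[.52,-.037,.102],"r1":[.499,-.485,.03],"r2":[.405,-.371,.03],"r3":[.5085,-.155,.03],"r4":[.482,-.252,.03],"c":[.512,-.36,.03]}
for c in ["scene","side"]:
    K=env.get_calibration(c); M=np.array(K["mtx"]);Ti=np.linalg.inv(np.array(K["world_from_camera"]))
    for k,p in P.items():
        q=(Ti@np.r_[p,1])[:3]; u=M@[q[0],-q[1],-q[2]]; print(c,k,(u[:2]/u[2]).round())
    print({k:v for k,v in K.items() if k not in("mtx","world_from_camera")})
```

```text
scene cap [230. 172.]
scene r1 [357. 299.]
scene r2 [291. 292.]
scene r3 [257. 215.]
scene r4 [277. 242.]
scene c [318. 261.]
{}
side cap [249. 183.]
side r1 [257. 306.]
side r2 [222. 276.]
side r3 [249. 221.]
side r4 [244. 243.]
side c [257. 269.]
{}
```

View pics/scene0.png

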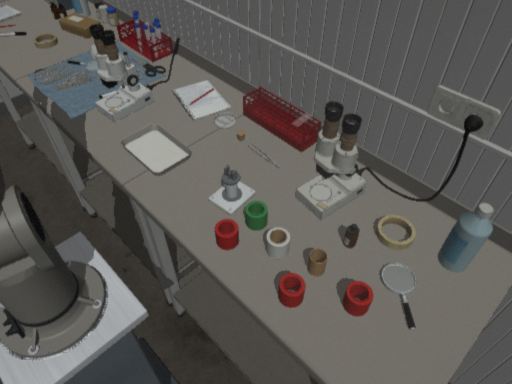

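View pics/side0.png

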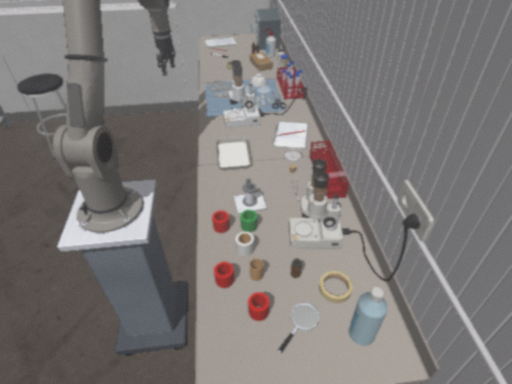

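Scene view: the only white roll is at (277,242). Possible confusions are green (256,215), red (227,235), red (291,290), red (357,299) and the bare brown core (318,262). The cap and stand are at (230,185), the tray at (156,149). The white one at about (0.482, -0.252) matches the description. Next I'll measure the stand yaw, tray and roll from depth, and take one close crop.

```bash
cat >> h.py <<'E'
def cloud(c,d):
    K=env.get_calibration(c); M=np.array(K["mtx"]);T=np.array(K["world_from_camera"])
    v,u=np.mgrid[:d.shape[0],:d.shape[1]]
    p=np.stack([(u-M[0,2])/M[0,0]*d,-(v-M[1,2])/M[1,1]*d,-d],-1)
    q=p@T[:3,:3].T+T[:3,3]; q[d<=0]=np.nan; return q
def near(q,xy,r,z0,z1):
    with np.errstate(invalid="ignore"):
        return (np.hypot(q[...,0]-xy[0],q[...,1]-xy[1])<r)&(q[...,2]>z0)&(q[...,2]<z1)
E
python3 - <<'E'
from h import *
for c in ["scene","side"]:
    im,d=env.snapshot(c); q=cloud(c,d)
    b=near(q,[.52,-.037],.08,.008,.018); 
    print(c,"base",b.sum(),cv2.minAreaRect((q[b][:,:2]*1000).astype(np.float32)))
    b=near(q,[.48,.28],.16,.015,.032)
    print(c,"tray",b.sum(),cv2.minAreaRect((q[b][:,:2]*1000).astype(np.float32)))
    for z in ((.05,.07),(.005,.07)):
        b=near(q,[.482,-.252],.045,*z)
        print(c,"roll",b.sum(),cv2.minEnclosingCircle((q[b][:,:2]*1000).astype(np.float32)))
    b=near(q,[.482,-.252],.045,.03,.08); print("ztop",np.percentile(q[b][:,2],[50,90,98]))
    for n,z in (("tabs",(.110,.120)),("disc",(.08,.09))):
        b=near(q,[.52,-.037],.045,*z)
        if b.sum()>3: print(c,n,b.sum(),q[b].mean(0),cv2.minAreaRect((q[b][:,:2]*1000).astype(np.float32)))
    if c=="scene":
        cv2.imwrite("pics/crop.png",cv2.resize(im[140:300,180:390],None,fx=3.6,fy=3.6,interpolation=cv2.INTER_CUBIC))
E
```

```text
scene base 686 ((518.0618896484375, -39.957420349121094), (112.09248352050781, 91.82100677490234), 6.031271934509277)
scene tray 282 ((477.79180908203125, 278.1521301269531), (146.79696655273438, 217.49624633789062), 0.5178379416465759)
scene roll 274 ((482.1349182128906, -254.0150604248047), 30.840585708618164)
scene roll 630 ((482.37176513671875, -254.8113555908203), 31.272268295288086)
ztop [0.05427813 0.05824773 0.05979003]
scene tabs 24 [ 0.51869273 -0.04012019  0.11267348] ((519.6530151367188, -39.49600601196289), (13.750116348266602, 35.05052185058594), 6.639575958251953)
scene disc 145 [ 0.51381482 -0.04404964  0.08497839] ((518.7745361328125, -39.949546813964844), (49.2169303894043, 46.72515869140625), 48.557167053222656)
side base 327 ((521.8754272460938, -44.47474670410156), (111.40547943115234, 96.81767272949219), 6.551652431488037)
side tray 177 ((479.8724365234375, 277.0447082519531), (221.58253479003906, 143.2343292236328), 89.49684143066406)
side roll 167 ((484.5955505371094, -255.6304931640625), 30.394363403320312)
side roll 387 ((489.6634216308594, -263.2097473144531), 40.185062408447266)
ztop [0.05518326 0.06077129 0.06248277]
side tabs 22 [ 0.52319418 -0.04077055  0.11380267] ((523.0521850585938, -38.18584442138672), (14.758155822753906, 38.236656188964844), 2.8145229816436768)
side disc 72 [ 0.52156514 -0.04532248  0.0867887 ] ((522.2435302734375, -41.70930480957031), (51.98299026489258, 47.76570510864258), 81.52588653564453)
```

View pics/crop.png

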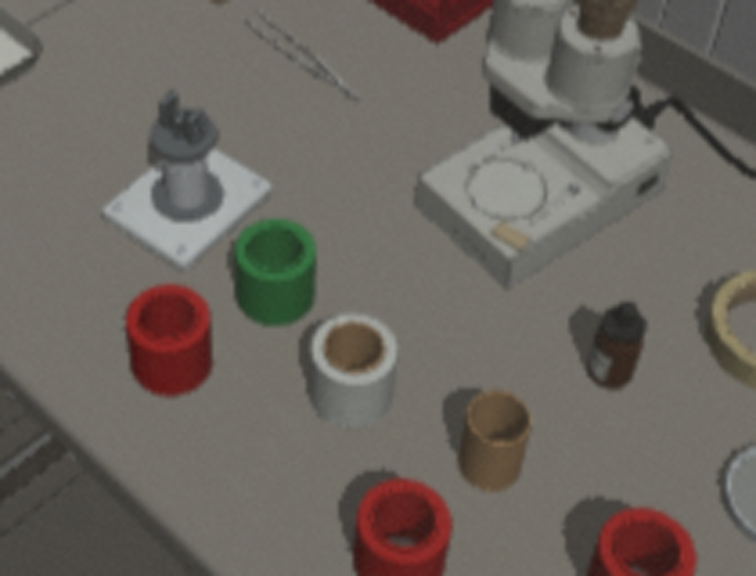

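The crop shows one white roll with a brown core at crop (353,370). Green is at (276,270), reds at (169,340) and (402,540), the bare core at (493,440). The choice is confirmed. The stand yaw is about +6° and its centre is about (0.520, -0.039). I'm moving above it.

```bash
cat >> h.py <<'E'
from scipy.spatial.transform import Rotation as R
def go(x,y,z,deg):
    s=env.observe(); q=np.array(s["tool_rot"]); A=R.from_quat(q[[1,2,3,0]]).as_matrix()
    d=A.T@(np.array([x,y,z])-s["tcp_pos"])/.04
    yaw=np.degrees(np.arctan2(A[1,0],A[0,0])); t=-((deg-yaw+90)%180-90)/8
    print("t",s["clock"],"tcp",np.round(s["tcp_pos"],4),"yaw",yaw.round(2),"grip",round(s["grip_width"],4),"tilt",np.degrees(np.arccos(-A[2,2])).round(2),"F",np.round(s["contact_force"],1),"-> ",d.round(3),round(t,3))
E
python3 -c "
from h import *
go(.52,-.039,.22,96)"
```

```text
t 1.0 tcp [0.2179 0.6389 0.2064] yaw 71.16 grip 0.0856 tilt 0.0 F [-0.3  0.9 -0.9] ->  [-13.601  12.619  -0.341] -3.105
```

Emit:
move_arm:
  plan:
    - [[-6.79, 6.3, -0.4, -1.5], [-6.79, 6.3, -0.4, -3.1], [-6.79, 6.3, -0.4, -3.1], [-6.79, 6.3, -0.4, -3.1], [-6.79, 6.3, -0.4, -3.1], [-6.79, 6.3, -0.4, -3.1], [-6.79, 6.3, -0.4, -3.1], [-6.79, 6.3, -0.4, -3.1]]
  jaw: 85

```text
clock: 1.8
tcp_pos: [0.3708, 0.2956, 0.2228]
tool_rot: [0.001, 0.672, 0.741, 0.0]
contact_force: [-0.1, 0.5, 0.4]
grip_width: 0.0848
```

```bash
python3 -c "
from h import *
go(.52,-.039,.22,96)"
```

```text
t 1.8 tcp [0.3708 0.2956 0.2228] yaw 95.62 grip 0.0848 tilt 0.07 F [-0.1  0.5  0.4] ->  [-8.689  2.893  0.081] -0.048
```

Emit:
move_arm:
  plan:
    - [[-8.69, 2.9, 0.1, -0.05], [-8.69, 2.9, 0.1, -0.05], [-8.69, 2.9, 0.1, -0.05], [-8.69, 2.9, 0.1, -0.05], [-8.69, 2.9, 0.1, -0.05], [-8.69, 2.9, 0.1, -0.05], [-8.69, 2.9, 0.1, -0.05], [-8.69, 2.9, 0.1, -0.05]]

```text
clock: 2.6
tcp_pos: [0.5215, -0.0391, 0.2189]
tool_rot: [0.001, 0.669, 0.743, -0.0]
contact_force: [-0.1, -0.8, -0.3]
grip_width: 0.085
```

Run:
```python
from h import *
go(.52,-.039,.22,96)
T=np.array(env.get_calibration("wrist")["world_from_camera"]); print(T.round(3), env.get_calibration("wrist")["mtx"])
im,d=env.snapshot("wrist"); cv2.imwrite("pics/w1.png",im)
for q in ["spindle_top","cap_grip","cap","seat","roll_center"]:
    for r in env.spot_point(q,"wrist")[:2]: print(q,round(r["p"],2),(T@np.r_[r["centre"],1])[:3].round(4))
```

```text
t 2.6 tcp [ 0.5215 -0.0391  0.2189] yaw 95.97 grip 0.085 tilt 0.16 F [-0.1 -0.8 -0.3] ->  [ 0.006 -0.037 -0.028] -0.004
[[-0.105 -0.957 -0.269  0.454]
 [ 0.994 -0.102 -0.026 -0.047]
 [-0.003 -0.27   0.963  0.387]
 [ 0.     0.     0.     1.   ]] [[297.31863964   0.         257.59766792]
 [  0.         297.31863964 196.23097499]
 [  0.           0.           1.        ]]
spindle_top 0.19 [ 0.4898 -0.257   0.0027]
cap_grip 0.74 [ 0.524  -0.0399  0.1004]
cap 0.66 [ 0.5138 -0.3613  0.0328]
cap 0.57 [ 0.5216 -0.0444  0.0787]
seat 0.88 [ 0.5227 -0.0408  0.0169]
roll_center 0.78 [ 0.409  -0.1446  0.0312]
roll_center 0.69 [ 0.4121 -0.3668  0.03  ]
```

View pics/w1.png

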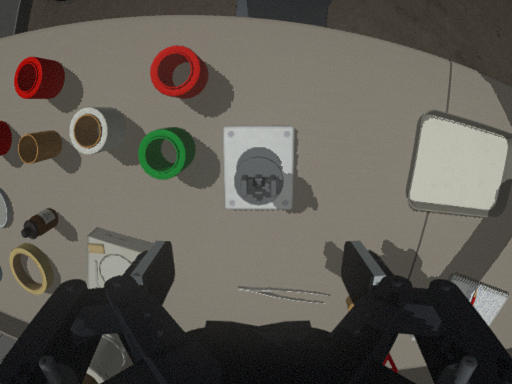

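The wrist view shows the base plate square to the jaws at (259,168), with the cap and its tabs at (258,185). I'll refine from the fisheye depth.

```bash
cat >> h.py <<'E'
def wcloud(d,K):
    M=np.array(K["mtx"]);T=np.array(K["world_from_camera"])
    v,u=np.mgrid[:d.shape[0],:d.shape[1]]; a=(u-M[0,2])/M[0,0]; b=(v-M[1,2])/M[1,1]; r=np.hypot(a,b)+1e-9
    t=np.tan(r)*d; p=np.stack([a/r*t,-b/r*t,-d],-1); q=p@T[:3,:3].T+T[:3,3]; q[d<=0]=np.nan; return q
def rect(q,xy,r,z0,z1):
    b=near(q,xy,r,z0,z1); P=(q[b][:,:2]*1000).astype(np.float32)
    print((z0,z1),len(P),q[b].mean(0).round(4),"rect",[np.round(x,1) for x in cv2.minAreaRect(P)],"circ",np.round(cv2.minEnclosingCircle(P)[0],1),round(cv2.minEnclosingCircle(P)[1],1),"z90",np.percentile(q[b][:,2],[10,50,90]).round(4))
E
python3 - <<'E'
from h import *
K=env.get_calibration("wrist"); im,d=env.snapshot("wrist"); q=wcloud(d,K)
c=[.522,-.039]
rect(q,c,.08,.010,.0155); rect(q,c,.04,.08,.092); rect(q,c,.04,.106,.12); rect(q,c,.04,.113,.12)
print("bench",np.nanmedian(q[near(q,[.45,-.04],.03,-.02,.02)][:,2]))
rect(q,[.484,-.253],.045,.05,.07)
E
```

```text
(0.01, 0.0155) 3178 [ 0.5127 -0.04    0.0142] rect [array([522.2, -39.9]), array([109.2,  91.3]), np.float64(6.4)] circ [522.5 -40.2] 69.0 z90 [0.0131 0.0143 0.0152]
(0.08, 0.092) 1457 [ 0.5202 -0.0402  0.0867] rect [array([522.3, -40.2]), array([51.5, 51. ]), np.float64(85.3)] circ [522.5 -40.1] 26.0 z90 [0.0856 0.0866 0.0876]
(0.106, 0.12) 275 [ 0.5216 -0.0398  0.1129] rect [array([522.3, -39.9]), array([16.2, 34.8]), np.float64(6.3)] circ [522.5 -39.9] 18.5 z90 [0.1069 0.114  0.1152]
(0.113, 0.12) 197 [ 0.5223 -0.0407  0.1144] rect [array([522.5, -40.3]), array([15.9, 33.3]), np.float64(7.0)] circ [522.3 -40.2] 17.9 z90 [0.1135 0.1145 0.1153]
bench 0.0007158442043038726
(0.05, 0.07) 1073 [ 0.4844 -0.2525  0.0577] rect [array([ 484.6, -255.5]), array([59.1, 59.6]), np.float64(26.3)] circ [ 485.1 -255.6] 30.7 z90 [0.0538 0.0583 0.0601]
```

```bash
python3 -c "
from h import *
go(.5223,-.040,.090,96.3)"
```

```text
t 2.95 tcp [ 0.5198 -0.0314  0.2183] yaw 96.52 grip 0.0848 tilt 0.05 F [-0.7  0.5 -0.9] ->  [-0.223  0.038  3.208] 0.027
```

Emit:
move_arm:
  plan:
    - [[-0.02, 0.02, 1.2, -0.04], [-0.02, 0.02, 2.4, -0.04], [-0.02, 0.02, 2.4, -0.04], [-0.02, 0.02, 2.4, -0.04]]
  jaw: 60

```text
clock: 3.35
tcp_pos: [0.5208, -0.0332, 0.1228]
tool_rot: [-0.001, 0.664, 0.748, -0.001]
contact_force: [0.4, 0.3, 0.5]
grip_width: 0.0603
```

```bash
python3 -c "
from h import *
go(.5223,-.040,.090,96.3)"
```

```text
t 3.35 tcp [ 0.5208 -0.0332  0.1228] yaw 96.75 grip 0.0603 tilt 0.09 F [0.4 0.3 0.5] ->  [-0.174  0.019  0.821] 0.056
```

Emit:
move_arm:
  plan:
    - [[-0.17, 0.02, 0.4, 0.05], [-0.17, 0.02, 0.4, 0.05], [-0.17, 0.02, 0.4, 0.05], [-0.17, 0.02, 0.4, 0.05]]

```text
clock: 3.75
tcp_pos: [0.5239, -0.0402, 0.1082]
tool_rot: [0.001, 0.667, 0.745, 0.001]
contact_force: [-0.4, -0.2, 0.4]
grip_width: 0.0599
```

```bash
python3 -c "
from h import *
go(.5223,-.040,.090,96.3)
import time
K=env.get_calibration('wrist'); im,d=env.snapshot('wrist'); q=wcloud(d,K)
rect(q,[.5223,-.04],.03,.106,.12)
go(.5223,-.040,.090,96.3)"
```

```text
t 3.75 tcp [ 0.5239 -0.0402  0.1082] yaw 96.31 grip 0.0599 tilt 0.16 F [-0.4 -0.2  0.4] ->  [ 0.009 -0.039  0.455] 0.001
(0.106, 0.12) 692 [ 0.5208 -0.0401  0.1127] rect [array([521.9, -40. ]), array([16.2, 35.5]), np.float64(5.8)] circ [521.8 -40.1] 18.4 z90 [0.1071 0.1139 0.1151]
t 3.8 tcp [ 0.5236 -0.0402  0.1079] yaw 96.3 grip 0.0597 tilt 0.13 F [ 0.2 -0.   0.2] ->  [ 0.009 -0.033  0.447] 0.001
```

Emit:
move_arm:
  plan:
    - [[0.01, -0.03, 0.25, 0], [0.01, -0.03, 0.44, 0], [0.01, -0.03, 0.44, 0], [0.01, -0.03, 0.44, 0]]
  jaw: 42

```text
clock: 4.2
tcp_pos: [0.521, -0.0404, 0.0883]
tool_rot: [-0.0, 0.667, 0.745, -0.0]
contact_force: [-0.6, -0.2, -0.1]
grip_width: 0.0423
```

```bash
python3 -c "
from h import *
go(.5223,-.040,.090,96.3)"
```

```text
t 4.2 tcp [ 0.521  -0.0404  0.0883] yaw 96.28 grip 0.0423 tilt 0.07 F [-0.6 -0.2 -0.1] ->  [ 0.006  0.032 -0.043] -0.003
```

Emit:
move_arm:
  plan:
    - [[0.01, 0.02, -0.06, 0], [0.01, 0.02, -0.06, 0], [0.01, 0.02, -0.06, 0], [0.01, 0.02, -0.06, 0], [0.01, 0.02, -0.06, 0], [0.01, 0.02, -0.06, 0], [0.01, 0.02, -0.06, 0], [0.01, 0.02, -0.06, 0]]
  jaw: 10

```text
clock: 5.0
tcp_pos: [0.5222, -0.0399, 0.0912]
tool_rot: [-0.0, 0.667, 0.745, -0.0]
contact_force: [0.2, -0.4, 0.1]
grip_width: 0.0098
```

```bash
python3 -c "
from h import *
go(.5223,-.040,.090,96.3)"
```

```text
t 5.0 tcp [ 0.5222 -0.0399  0.0912] yaw 96.28 grip 0.0098 tilt 0.0 F [ 0.2 -0.4  0.1] ->  [-0.003  0.003  0.029] -0.002
```

The opening went below 22 mm, so the fingers missed or slipped off the tabs. I'll look.

Run:
```python
from h import *
im,d=env.snapshot("wrist"); s,ds=env.snapshot("scene")
a=cv2.resize(im[130:330,150:370],(600,545),interpolation=cv2.INTER_CUBIC); b=cv2.resize(s[120:220,180:280],(200,200))
a[:200,400:]=b; cv2.imwrite("pics/w2.png",a)
q=cloud("scene",ds); rect(q,[.522,-.04],.045,.08,.092)
```

```text
(0.08, 0.092) 151 [ 0.5137 -0.0439  0.085 ] rect [array([517.4, -41.7]), array([42.7, 47.5]), np.float64(51.2)] circ [519.9 -39.1] 25.8 z90 [0.0823 0.0848 0.0883]
```

View pics/w2.png

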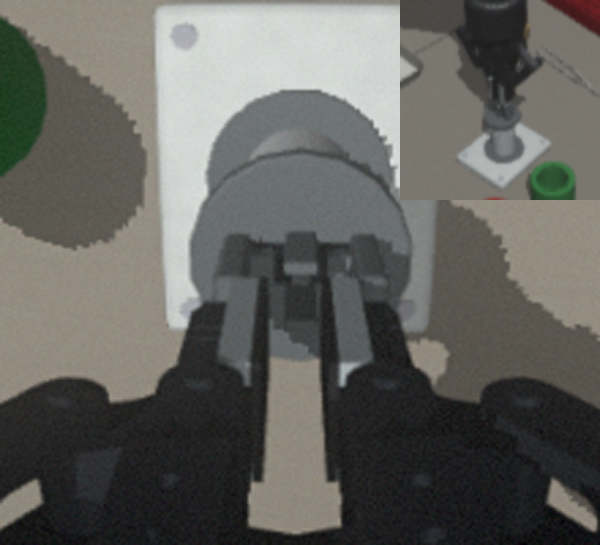

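The fingers look to be on the +x side of the tabs (tabs at crop (240,255) and (370,255), pads at (240,320) and (350,320)). I'll check from depth where the tips really are.

Run:
```python
from h import *
K=env.get_calibration("wrist"); s=env.observe(); im,d=env.snapshot("wrist"); q=wcloud(d,K)
M=np.array(K["mtx"]);Ti=np.linalg.inv(np.array(K["world_from_camera"]))
def proj(p):
    c=(Ti@np.r_[p,1])[:3]; v=np.array([c[0],-c[1],-c[2]]); th=np.arccos(v[2]/np.linalg.norm(v)); r=np.hypot(v[0],v[1])
    return (M[:2,2]+M[0,0]*th*v[:2]/r).round(1)
t=np.array(s["tcp_pos"]); print(s["clock"],t,"tcp px",proj(t),"grasp px",proj(t+[0,0,.019]),"capgrip px",proj([.5223,-.04,.102]),"tabtop",proj([.5223,-.04,.114]))
for r in range(205,275,6):
    print(r,[ (c,q[r,c].round(3).tolist()) for c in (232,238,250,260,274,282)])
```

```text
5.1 [ 0.52218538 -0.03988344  0.09117974] tcp px [259.8 228.7] grasp px [260.  241.6] capgrip px [259.7 235.9] tabtop [259.8 244.7]
205 [(232, [0.511, -0.058, 0.086]), (238, [0.51, -0.055, 0.087]), (250, [0.509, -0.047, 0.087]), (260, [0.509, -0.041, 0.086]), (274, [0.508, -0.033, 0.086]), (282, [0.507, -0.028, 0.087])]
211 [(232, [0.514, -0.058, 0.086]), (238, [0.514, -0.054, 0.085]), (250, [0.513, -0.047, 0.087]), (260, [0.512, -0.041, 0.086]), (274, [0.511, -0.032, 0.087]), (282, [0.511, -0.027, 0.086])]
217 [(232, [0.517, -0.057, 0.09]), (238, [0.516, -0.054, 0.091]), (250, [0.517, -0.047, 0.086]), (260, [0.514, -0.041, 0.092]), (274, [0.515, -0.032, 0.087]), (282, [0.513, -0.028, 0.092])]
223 [(232, [0.516, -0.056, 0.102]), (238, [0.516, -0.053, 0.101]), (250, [0.521, -0.046, 0.087]), (260, [0.514, -0.041, 0.102]), (274, [0.517, -0.032, 0.091]), (282, [0.513, -0.028, 0.102])]
229 [(232, [0.516, -0.056, 0.11]), (238, [0.516, -0.053, 0.111]), (250, [0.525, -0.046, 0.087]), (260, [0.516, -0.041, 0.108]), (274, [0.521, -0.031, 0.093]), (282, [0.513, -0.029, 0.111])]
235 [(232, [0.51
[... 600 characters left out ...]
514, -0.051, 0.144]), (250, [0.542, -0.044, 0.086]), (260, [0.541, -0.038, 0.087]), (274, [0.512, -0.035, 0.144]), (282, [0.511, -0.032, 0.145])]
259 [(232, [0.514, -0.053, 0.15]), (238, [0.513, -0.05, 0.15]), (250, [0.546, -0.044, 0.087]), (260, [0.545, -0.037, 0.086]), (274, [0.512, -0.036, 0.15]), (282, [0.511, -0.032, 0.151])]
265 [(232, [0.512, -0.052, 0.157]), (238, [0.514, -0.05, 0.154]), (250, [0.598, -0.04, -0.0]), (260, [0.597, -0.031, 0.0]), (274, [0.512, -0.036, 0.154]), (282, [0.51, -0.033, 0.157])]
271 [(232, [0.513, -0.052, 0.161]), (238, [0.512, -0.05, 0.163]), (250, [0.605, -0.04, 0.0]), (260, [0.604, -0.03, 0.0]), (274, [0.515, -0.035, 0.154]), (282, [0.51, -0.033, 0.162])]
```

Depth puts the pads' lower ends at z≈0.118, above the tab tops at 0.114, while the reported TCP is 0.091. The fingers closed above the tabs without touching anything. I'll reopen and measure the real tip height at the working opening.

Emit:
move_arm:
  plan:
    - [[0, 0, 0, 0], [0, 0, 0, 0], [0, 0, 0, 0], [0, 0, 0, 0], [0, 0, 0, 0]]
  jaw: 42

```text
clock: 5.65
tcp_pos: [0.5222, -0.0398, 0.0912]
tool_rot: [-0.0, 0.667, 0.745, 0.0]
contact_force: [-0.3, 0.4, 0.5]
grip_width: 0.0422
```

```bash
cat >> h.py <<'E'
def tips():
    K=env.get_calibration("wrist"); s=env.observe(); im,d=env.snapshot("wrist"); q=wcloud(d,K)
    qq=np.array(s["tool_rot"]); A=R.from_quat(qq[[1,2,3,0]]).as_matrix(); L=(q-s["tcp_pos"])@A
    m=(np.abs(L[...,1])<.02)&(np.abs(L[...,0])<.07)&(L[...,2]>-.12)&(L[...,2]<.02)
    return im,d,q,L,m,s
E
python3 - <<'E'
from h import *
print(env.pinch_z)
im,d,q,L,m,s=tips(); print(s["tcp_pos"],s["grip_width"])
# front edge profile: per tool-x bin, largest tool z (tip) 
for lo in np.arange(-.045,.045,.004):
    b=m&(L[...,0]>=lo)&(L[...,0]<lo+.004)
    P=L[b]; z=np.sort(P[:,2]); h,_=np.histogram(P[:,2],np.arange(-.08,.0201,.005)); print(round(lo,3),h, "y med",np.median(P[P[:,2]<-.03][:,1]).round(4) if (P[:,2]<-.03).any() else "")
E
```

```text
0.0187
[ 0.52220149 -0.03983654  0.09119244] 0.04215391624068873
-0.045 [132  45   5   0   0   0   0   0   0   0   0   0   0   0   0   0   0   0
   0   0] y med -0.0047
-0.041 [78 59 15  0  0  0  0  0  0  0  0  0  0  0  0  0  0  0  0  0] y med -0.0032
-0.037 [67 50 15  0 17 33 27 29 17  3  0  0  0  0  0  0  0  0  0  0] y med -0.0066
-0.033 [86 82 16  1 15 17 25 22 20  5  0  0  0  0  0  0  0  0  0  0] y med -0.0111
-0.029 [78 82 42 68 55 39 39 40 34 20  0  0  0  0  0  0  8 12  0  0] y med -0.011
-0.025 [ 50  18 106 256 124 114  97  98  85  76  28   0   0   0   0   0 137  66
   0   0] y med -0.0106
-0.021 [  0   0   0   0   0   0   0   0   0   0   0  15   5   3   3   0 127  57
   0   0] y med -0.0164
-0.017 [  0   0   0   0   0   0   0   0   0   0   0 197  24  19  23  18 111  33
   0   0] y med -0.0164
-0.013 [  0   0   0   0   0   0   0   0   0   0   0 100  28  18  22  60 205  65
   0   0] y med -0.0103
-0.009 [  0   0   0   0   0   0   0   0   0   0   0   0   0   0   0  59 224  87
   0   0] y med -0.0102
-0.005 [  0   0   0   0   0   0   0   0   0   0   0   0  32  50  32  30 210  65

[... 455 characters left out ...]
   0   0   0   0   0   0   0   0 108  14  10  10   9 104  44
   0   0] y med -0.0164
0.019 [ 64  31 118 277 136 115 114 107  90  69  26   0   0   0   0   0 141  78
   0   0] y med -0.0105
0.023 [74 92 34 46 43 37 29 34 25 19  0  0  0  0  0  0 46 44  0  0] y med -0.0111
0.027 [84 76 18  0 13 35 26 28 21  9  0  0  0  0  0  0  0  0  0  0] y med -0.0109
0.031 [67 46 11  0 15 19 24 22 13  1  0  0  0  0  0  0  0  0  0  0] y med -0.0063
0.035 [75 64 13  0  0  0  0  0  0  0  0  0  0  0  0  0  0  0  0  0] y med -0.0032
0.039 [129  48   3   0   0   0   0   0   0   0   0   0   0   0   0   0   0   0
   0   0] y med -0.0042
0.043 [72 21  0  0  0  0  0  0  0  0  0  0  0  0  0  0  0  0  0  0] y med -0.0036
```

At 42 mm opening the real pad tips sit about 28 mm behind the reported TCP along the tool axis. They are well centred sideways. I'll descend in steps to bring the tips about 5 mm above the disc (TCP z≈0.064), watching the force.

Emit:
move_arm:
  plan:
    - [[0, 0, 0.2, 0], [0, 0, 0.4, 0], [0, 0, 0.4, 0], [0, 0, 0.4, 0], [0, 0, 0.4, 0]]

```text
clock: 6.2
tcp_pos: [0.5222, -0.0399, 0.0752]
tool_rot: [-0.0, 0.667, 0.745, -0.0]
contact_force: [-0.6, -0.5, 0.5]
grip_width: 0.0421
```

```bash
cat >> h.py <<'E'
def tipz():
    im,d,q,L,m,s=tips(); g=s["grip_width"]/2
    b=m&(np.abs(np.abs(L[...,0])-g-.003)<.003)&(np.abs(L[...,1]+.0105)<.002)
    print("front-face pts tip z world",np.sort(q[b][:,2])[:400:40].round(4),"tcp",np.round(s["tcp_pos"],4),"g",g)
    return im
E
python3 - <<'E'
from h import *
tipz(); go(.5223,-.040,.064,96.3)
E
```

```text
front-face pts tip z world [0.0845 0.087  0.108  0.1103 0.1127 0.1146 0.1167 0.1184 0.1203 0.1222] tcp [ 0.5222 -0.0399  0.0752] g 0.02107397429296012
t 6.25 tcp [ 0.5224 -0.0399  0.0753] yaw 96.27 grip 0.0423 tilt 0.01 F [-0.2  0.2  0.3] ->  [-0.002 -0.002  0.283] -0.003
```

Emit:
move_arm:
  plan:
    - [[0, 0, 0.15, 0], [0, 0, 0.3, 0], [0, 0, 0.3, 0], [0, 0, 0.3, 0], [0, 0, 0.3, 0]]

```text
clock: 6.75
tcp_pos: [0.5223, -0.0399, 0.0632]
tool_rot: [0.0, 0.667, 0.745, 0.0]
contact_force: [0.6, 0.8, -0.0]
grip_width: 0.0421
```

Run:
```python
from h import *
im=tipz(); go(.5223,-.040,.064,96.3)
cv2.imwrite("pics/w3.png",cv2.resize(im[130:330,150:370],(600,545)))
```

```text
front-face pts tip z world [0.0845 0.0864 0.0955 0.0977 0.1002 0.1023 0.1043 0.1063 0.1082 0.11  ] tcp [ 0.5223 -0.0399  0.0632] g 0.021032452775438717
t 6.8 tcp [ 0.5223 -0.0399  0.0633] yaw 96.28 grip 0.0421 tilt 0.01 F [ 0.2 -0.2  0.1] ->  [-0.003  0.    -0.018] -0.003
```

View pics/w3.png

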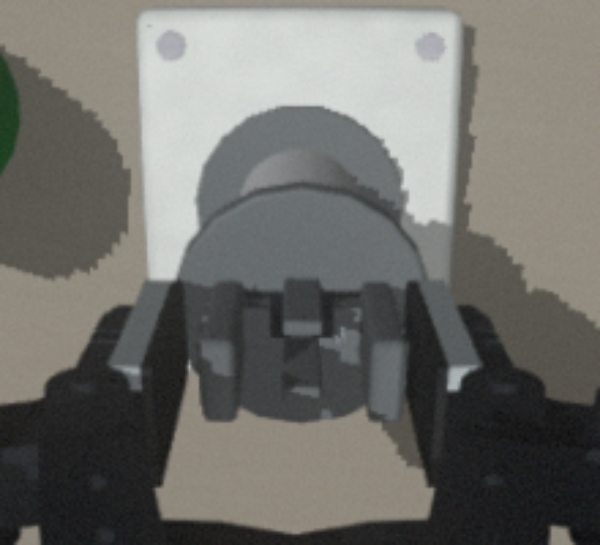

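The pads now stand either side of the two tabs (pads at crop (140,330) and (450,330), tabs at (220,350) and (385,350)), with the tips about 7 mm above the disc. I'm pinching.

Emit:
move_arm:
  plan:
    - [[0, 0, 0, 0], [0, 0, 0, 0], [0, 0, 0, 0], [0, 0, 0, 0], [0, 0, 0, 0], [0, 0, 0, 0], [0, 0, 0, 0], [0, 0, 0, 0]]
  jaw: 10

```text
clock: 7.6
tcp_pos: [0.5226, -0.0396, 0.0641]
tool_rot: [0.0, 0.667, 0.745, 0.001]
contact_force: [-3.0, 0.6, 8.3]
grip_width: 0.0198
```

Emit:
move_arm:
  plan:
    - [[0, 0, -0.1, 0], [0, 0, -0.3, 0], [0, 0, -0.5, 0], [0, 0, -0.8, 0], [0, 0, -1.1, 0], [0, 0, -1.4, 0], [0, 0, -1.4, 0], [0, 0, -1.4, 0]]

```text
clock: 8.4
tcp_pos: [0.5224, -0.0397, 0.1196]
tool_rot: [0.0, 0.667, 0.745, 0.0]
contact_force: [0.2, 0.5, -0.1]
grip_width: 0.0199
```

Run:
```python
from h import *
K=env.get_calibration("wrist"); go(.48,.275,.15,90); im,d=env.snapshot("wrist"); q=wcloud(d,K)
rect(q,[.5223,-.04],.04,.115,.15); rect(q,[.5223,-.04],.03,.06,.10)
cv2.imwrite("pics/w4.png",cv2.resize(im[130:330,150:370],(600,545)))
```

```text
t 8.4 tcp [ 0.5224 -0.0397  0.1196] yaw 96.29 grip 0.0199 tilt 0.05 F [ 0.2  0.5 -0.1] ->  [ 7.937 -0.19  -0.759] 0.786
(0.115, 0.15) 3397 [ 0.5121 -0.0423  0.1424] rect [array([519. , -40.4]), array([48.3, 45.7]), np.float64(45.5)] circ [522.3 -41.2] 26.0 z90 [0.1409 0.1419 0.1453]
(0.06, 0.1) 448 [ 0.5092 -0.0412  0.0752] rect [array([511.8, -41.1]), array([13. , 32.8]), np.float64(6.4)] circ [518.3 -40.4] 16.4 z90 [0.064  0.079  0.0809]
```

The cap is in the fingers: its disc top went from 0.0865 to 0.142 and the bare spindle top shows at 0.080. I'm carrying it to the tray.

Emit:
move_arm:
  plan:
    - [[1.0, -0.03, 0, 0], [2.2, -0.06, 0, 0], [3.4, -0.1, 0, 0], [4.6, -0.13, 0, 0], [5.8, -0.17, 0, 0], [7.0, -0.2, 0, 0], [7.7, -0.23, 0, 0], [8.02, -0.23, 0, 0]]

```text
clock: 9.25
tcp_pos: [0.4763, 0.2816, 0.1184]
tool_rot: [-0.001, 0.665, 0.746, -0.0]
contact_force: [-1.5, -0.2, -1.3]
grip_width: 0.0202
```

Emit:
move_arm:
  plan:
    - [[0, 0, 0, 0], [0, 0, 0.7, 0], [0, 0, 1.4, 0], [0, 0, 2.0, 0], [0, 0, 2.0, 0], [0, 0, 2.0, 0]]

```text
clock: 9.85
tcp_pos: [0.4786, 0.2758, 0.0393]
tool_rot: [0.0, 0.668, 0.744, -0.001]
contact_force: [-0.1, -0.5, -0.7]
grip_width: 0.02
```

Run:
```python
from h import *
K=env.get_calibration("wrist"); go(.478,.278,.009,96); im,d=env.snapshot("wrist"); q=wcloud(d,K)
rect(q,[.478,.278],.14,.018,.03); rect(q,[.478,.278],.04,.05,.072)
```

```text
t 9.85 tcp [0.4786 0.2758 0.0393] yaw 96.12 grip 0.02 tilt 0.09 F [-0.1 -0.5 -0.7] ->  [ 0.057 -0.007  0.759] 0.015
(0.018, 0.03) 4521 [0.4559 0.2712 0.0221] rect [array([479.6, 276.8]), array([144.8, 215.4]), np.float64(0.1)] circ [479.3 276.5] 120.7 z90 [0.0191 0.0226 0.0241]
(0.05, 0.072) 3544 [0.4684 0.2734 0.0625] rect [array([475.5, 273. ]), array([45.7, 48.1]), np.float64(56.4)] circ [478.5 274.4] 26.0 z90 [0.0608 0.0618 0.0674]
```

Emit:
move_arm:
  plan:
    - [[0, 0, 0.3, 0], [0, 0, 0.6, 0], [0, 0, 0.77, 0], [0, 0, 0.77, 0], [0, 0, 0.77, 0]]

```text
clock: 10.4
tcp_pos: [0.4778, 0.2779, 0.0081]
tool_rot: [-0.0, 0.667, 0.745, -0.0]
contact_force: [-0.0, 0.7, -0.0]
grip_width: 0.0193
```

Emit:
move_arm:
  plan:
    - [[0, 0, 0.05, 0], [0, 0, 0.05, 0], [0, 0, 0.05, 0], [0, 0, 0.05, 0], [0, 0, 0.05, 0], [0, 0, 0.05, 0]]
  jaw: 60

```text
clock: 11.0
tcp_pos: [0.478, 0.2781, 0.0065]
tool_rot: [0.0, 0.667, 0.745, 0.0]
contact_force: [-0.1, 0.7, 0.2]
grip_width: 0.0602
```

Emit:
move_arm:
  plan:
    - [[0, 0, -0.5, 0], [0, 0, -1.5, 0], [0, 0, -2.7, 0], [0, 0, -3.9, 0], [0, 0, -4.0, 0], [0, 0, -4.0, 0], [0, 0, -4.0, 0]]
  jaw: 85

```text
clock: 11.7
tcp_pos: [0.4771, 0.2776, 0.1652]
tool_rot: [-0.0, 0.667, 0.745, -0.001]
contact_force: [-0.5, 0.9, -1.1]
grip_width: 0.0854
```

Run:
```python
from h import *
K=env.get_calibration("wrist"); go(.4846,-.255,.17,0); im,d=env.snapshot("wrist"); q=wcloud(d,K)
rect(q,[.478,.278],.05,.012,.08)
cv2.imwrite("pics/w5.png",im)
```

```text
t 11.7 tcp [0.4771 0.2776 0.1652] yaw 96.29 grip 0.0854 tilt 0.11 F [-0.5  0.9 -1.1] ->  [-13.255  -1.271  -0.106] -10.464
(0.012, 0.08) 1797 [0.4765 0.2766 0.0303] rect [array([477.9, 276.7]), array([51.1, 51.1]), np.float64(60.9)] circ [478.4 276.7] 26.1 z90 [0.0248 0.0259 0.052 ]
```

View pics/w5.png

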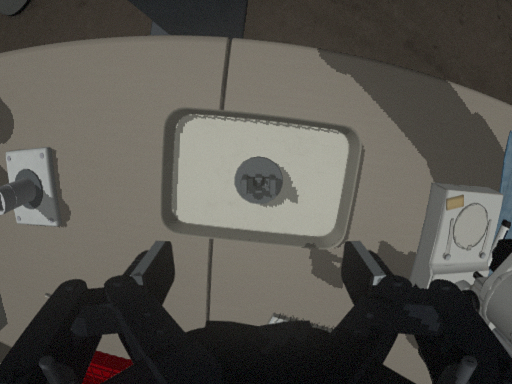

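The cap stands upright at the tray's centre (258,182), so placing worked. I'll grasp the roll with the jaw axis at yaw 150°, which is clear of the green roll, the reds and the core.

Emit:
move_arm:
  plan:
    - [[-1.0, -0.1, -0.2, -1], [-2.2, -0.2, -0.4, -2], [-3.4, -0.3, -0.4, -3], [-4.6, -0.4, -0.4, -4], [-5.8, -0.5, -0.4, -5], [-7.0, -0.6, -0.4, -6], [-8.2, -0.7, -0.4, -6.7], [-9.4, -0.8, -0.4, -6.7]]

```text
clock: 12.55
tcp_pos: [0.4858, -0.0907, 0.1808]
tool_rot: [-0.001, 0.258, 0.966, -0.0]
contact_force: [1.6, -0.4, 0.9]
grip_width: 0.0852
```

Run:
```python
from h import *
go(.4846,-.255,.17,150); print(np.round(env.observe()["joint_positions"],2))
```

```text
t 12.55 tcp [ 0.4858 -0.0907  0.1808] yaw 150.13 grip 0.0852 tilt 0.17 F [ 1.6 -0.4  0.9] ->  [-2.02  -3.576  0.27 ] 0.017
[-0.23  0.21  0.33  2.02 -0.09  0.92  2.77]
```

Joint 7 would run out near its limit at that yaw, so I'll unwind by turning the other way to yaw about 0°.

Emit:
move_arm:
  plan:
    - [[-0.4, -0.7, 0, 1], [-0.9, -1.5, 0, 2], [-1.3, -2.3, 0, 3], [-1.7, -3.0, 0, 4], [-2.0, -3.4, 0, 5], [-2.0, -3.4, 0, 6], [-2.0, -3.4, 0, 7], [-2.0, -3.4, 0, 8]]

```text
clock: 13.35
tcp_pos: [0.4868, -0.2471, 0.1805]
tool_rot: [-0.001, 0.734, 0.679, -0.001]
contact_force: [0.7, 0.1, -0.0]
grip_width: 0.0851
```

Emit:
move_arm:
  plan:
    - [[0, 0, 0, 1], [0, 0, 0, 2], [0, 0, 0, 3], [0, 0, 0, 4], [0, 0, 0, 5], [0, 0, 0, 6], [0, 0, 0, 7], [0, 0, 0, 8]]

```text
clock: 14.15
tcp_pos: [0.487, -0.2468, 0.1807]
tool_rot: [-0.0, 0.982, 0.187, -0.002]
contact_force: [-0.6, -1.1, -0.3]
grip_width: 0.0849
```

Emit:
move_arm:
  plan:
    - [[0, 0, 0, 1], [0, 0, 0, 2], [0, 0, 0, 2.7], [0, 0, 0, 2.7], [0, 0, 0, 2.7], [0, 0, 0, 2.7], [0, 0, 0, 2.7]]

```text
clock: 14.85
tcp_pos: [0.4878, -0.2472, 0.1822]
tool_rot: [-0.0, 1.0, 0.003, -0.0]
contact_force: [-0.9, 0.0, -0.5]
grip_width: 0.0847
```

Run:
```python
from h import *
K=env.get_calibration("wrist"); go(.4846,-.255,.1,0); im,d=env.snapshot("wrist"); q=wcloud(d,K); print(np.round(env.observe()["joint_positions"],2))
rect(q,[.484,-.255],.045,.05,.07);rect(q,[.484,-.255],.045,.01,.07);rect(q,[.484,-.255],.05,.054,.064)
im,d,q,L,m,s=tips()
for lo in (-.054,-.05,-.046,-.042,.038,.042,.046,.05):
    b=m&(L[...,0]>=lo)&(L[...,0]<lo+.004); print(lo,np.histogram(L[b][:,2],np.arange(-.08,.0201,.005))[0])
```

```text
t 14.85 tcp [ 0.4878 -0.2472  0.1822] yaw 0.34 grip 0.0847 tilt 0.02 F [-0.9  0.  -0.5] ->  [-0.081  0.196  2.055] 0.042
[-0.4   0.44  0.99  1.93 -0.43  1.    0.79]
(0.05, 0.07) 1651 [ 0.4846 -0.2548  0.0583] rect [array([ 484.5, -255.8]), array([58.4, 58.8]), np.float64(1.8)] circ [ 484.7 -256. ] 29.9 z90 [0.0569 0.0586 0.0602]
(0.01, 0.07) 2265 [ 0.4847 -0.2551  0.051 ] rect [array([ 484.5, -255.7]), array([58.4, 59.1]), np.float64(1.8)] circ [ 484.7 -255.9] 29.9 z90 [0.0266 0.0581 0.0598]
(0.054, 0.064) 1568 [ 0.4846 -0.2548  0.0586] rect [array([ 484.5, -255.9]), array([58.4, 58.6]), np.float64(1.8)] circ [ 484.7 -256. ] 29.9 z90 [0.0574 0.0586 0.0602]
-0.054 [11  0 27 26 24 23 22  0  0  0  0  0  0  0  0  0  0  0  0  0]
-0.05 [38 32 31 30 22 23 20 11  0  0  0  0  0  0  0  0  0  0  0  0]
-0.046 [148  72  67  64  55  54  51  26   5   0   0   0   0   0   0   0   0   0
   0   0]
-0.042 [ 41 110 151 175 147 146 129 114  26   0   0   0   0   0   0   0   0   0
   0   0]
0.038 [0 0 0 0 0 0 0 0 0 0 0 0 0 0 0 0 0 0 0 0]
0.042 [142 154 199 205 200 170 170 125  33   0   0   0   0   0   0   0   0   0
   0   0]
0.046 [75 59 54 44 45 39 34 19  0  0  0  0  0  0  0  0  0  0  0  0]
0.05 [13  4  6  8  6  5  6  0  0  0  0  0  0  0  0  0  0  0  0  0]
```

Emit:
move_arm:
  plan:
    - [[-0.08, 0.21, 0.8, 0], [-0.08, 0.21, 1.6, 0.04], [-0.08, 0.21, 2.4, 0.04], [-0.08, 0.21, 2.4, 0.04], [-0.08, 0.21, 2.4, 0.04], [-0.08, 0.21, 2.4, 0.04], [-0.08, 0.21, 2.4, 0.04]]

```text
clock: 15.65
tcp_pos: [0.486, -0.2561, 0.088]
tool_rot: [0.0, 1.0, -0.0, 0.001]
contact_force: [0.5, 0.2, 0.2]
grip_width: 0.0851
```

Run:
```python
from h import *
K=env.get_calibration("wrist"); im,d=env.snapshot("wrist"); q=wcloud(d,K); go(.4846,-.2558,-.002,0)
rect(q,[.484,-.255],.045,.05,.07)
```

```text
t 15.7 tcp [ 0.4858 -0.2559  0.0878] yaw -0.02 grip 0.0849 tilt 0.14 F [ 0.2  0.  -0.1] ->  [-0.036 -0.003  2.244] -0.003
(0.05, 0.07) 3386 [ 0.4847 -0.254   0.0582] rect [array([ 484.6, -255.7]), array([58.9, 58.8]), np.float64(55.2)] circ [ 484.7 -255.6] 29.8 z90 [0.0566 0.0584 0.0601]
```

Emit:
move_arm:
  plan:
    - [[-0.03, 0, 0.6, 0], [-0.03, 0, 1.2, 0], [-0.03, 0, 1.8, 0], [-0.03, 0, 2.2, 0], [-0.03, 0, 2.2, 0], [-0.03, 0, 2.2, 0], [-0.03, 0, 2.2, 0]]

```text
clock: 16.4
tcp_pos: [0.4844, -0.2561, -0.0005]
tool_rot: [0.0, 1.0, -0.0, 0.001]
contact_force: [0.3, 0.6, -0.2]
grip_width: 0.0848
```

Emit:
move_arm:
  plan:
    - [[0, 0, 0, 0], [0, 0, 0, 0], [0, 0, 0, 0], [0, 0, 0, 0], [0, 0, 0, 0], [0, 0, 0, 0], [0, 0, 0, 0]]
  jaw: 48

```text
clock: 17.1
tcp_pos: [0.4842, -0.2557, -0.0004]
tool_rot: [-0.0, 1.0, -0.0, 0.001]
contact_force: [-1.7, 1.4, 10.0]
grip_width: 0.0583
```

Run:
```python
from h import *
K=env.get_calibration("wrist"); im,d=env.snapshot("wrist"); q=wcloud(d,K); go(.4846,-.2558,.1,0)
rect(q,[.484,-.255],.045,.05,.07)
cv2.imwrite("pics/w6.png",cv2.resize(im[100:330,130:390],(650,575)))
```

```text
t 17.15 tcp [ 4.843e-01 -2.558e-01 -4.000e-04] yaw -0.06 grip 0.0584 tilt 0.09 F [-1.1  2.2 10.5] ->  [ 0.012  0.    -2.51 ] -0.007
(0.05, 0.07) 10337 [ 0.4851 -0.2508  0.0584] rect [array([ 485.4, -251.3]), array([66.5, 64.8]), np.float64(43.7)] circ [ 485.1 -251.1] 43.2 z90 [0.054  0.0584 0.0612]
```

View pics/w6.png

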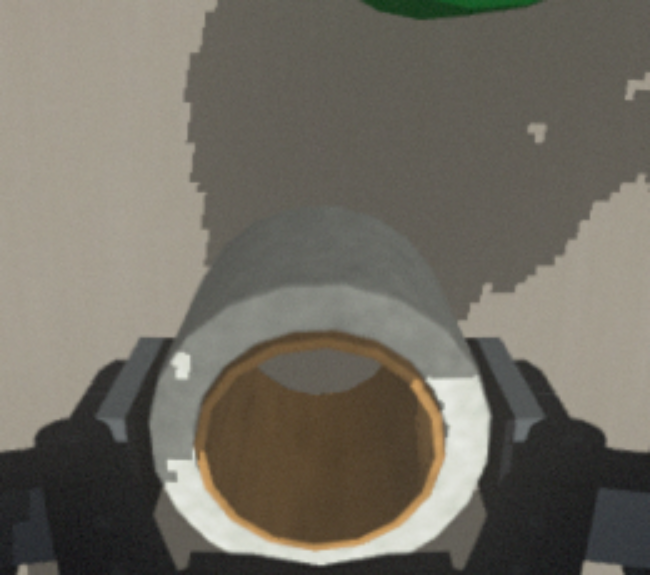

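The fingers hold the white roll (core bore at crop (320,440)), with the green one at the top edge untouched. I'm lifting.

Emit:
move_arm:
  plan:
    - [[0, 0, -0.3, 0], [0, 0, -0.8, 0], [0, 0, -1.5, 0], [0, 0, -2.2, 0], [0, 0, -2.8, 0], [0, 0, -2.9, 0], [0, 0, -2.9, 0], [0, 0, -2.9, 0]]

```text
clock: 17.95
tcp_pos: [0.4831, -0.2549, 0.1135]
tool_rot: [-0.0, 1.0, -0.0, -0.001]
contact_force: [0.1, 0.5, -1.8]
grip_width: 0.0582
```

```bash
cat >> h.py <<'E'
def roll():
    im,d,q,L,m,s=tips(); ztop=-s["tcp_pos"][2]
    # white/brown top ring: points in tool frame 57..62 mm above the foot (foot at tool z ~0)
    for a,b in ((-.064,-.0595),(-.0595,-.054)):
        k=(L[...,2]>a)&(L[...,2]<b)&(np.hypot(L[...,0],L[...,1])<.032); P=(L[k][:,:2]*1000).astype(np.float32)
        print((a,b),len(P),"circ",np.round(cv2.minEnclosingCircle(P)[0],1),round(cv2.minEnclosingCircle(P)[1],1),"zmed",np.median(L[k][:,2]).round(4))
    hsv=cv2.cvtColor(im,cv2.COLOR_BGR2HSV); br=(hsv[...,1]>90)&(hsv[...,0]<25)&(np.hypot(L[...,0],L[...,1])<.024)&(L[...,2]<-.055)&(L[...,2]>-.066)
    P=(L[br][:,:2]*1000).astype(np.float32)
    if len(P)>10: print("core rim",len(P),np.round(cv2.minEnclosingCircle(P)[0],1),round(cv2.minEnclosingCircle(P)[1],1), np.median(L[br][:,2]).round(4))
    return im
E
python3 - <<'E'
from h import *
im=roll(); go(.5223,-.040,.115,0)
E
```

```text
(-0.064, -0.0595) 2082 circ [0. 0.] 32.0 zmed -0.0605
(-0.0595, -0.054) 6220 circ [0.  0.1] 32.0 zmed -0.0585
core rim 1972 [1. 0.] 21.6 -0.0602
t 18.0 tcp [ 0.4829 -0.2549  0.1133] yaw -0.03 grip 0.0585 tilt 0.12 F [-0.2  1.  -0.2] ->  [ 0.982 -5.374 -0.041] -0.004
```

Emit:
move_arm:
  plan:
    - [[0.1, -0.6, 0, 0], [0.3, -1.6, 0, 0], [0.5, -2.7, 0, 0], [0.7, -3.8, 0, 0], [0.9, -4.8, 0, 0], [0.96, -5.2, 0, 0], [0.96, -5.36, 0, 0], [0.96, -5.36, 0, 0]]

```text
clock: 18.8
tcp_pos: [0.5215, -0.0409, 0.1136]
tool_rot: [0.0, 1.0, 0.0, -0.001]
contact_force: [0.3, -0.3, -0.7]
grip_width: 0.0585
```

Emit:
move_arm:
  plan:
    - [[0, 0, 0, 0], [0, 0, 0, 0], [0, 0, 0, 0]]

```text
clock: 19.1
tcp_pos: [0.522, -0.0425, 0.1145]
tool_rot: [0.0, 1.0, -0.002, 0.0]
contact_force: [0.3, -0.2, -1.1]
grip_width: 0.058
```

Run:
```python
from h import *
im=roll(); go(.5223,-.040,.095,0)
K=env.get_calibration("wrist"); _,d=env.snapshot("wrist"); q=wcloud(d,K)
rect(q,[.522,-.04],.08,.010,.0155)
try: rect(q,[.522,-.04],.018,.07,.084)
except Exception as e: print(e)
im2,d2=env.snapshot("scene"); q=cloud("scene",d2)
rect(q,[.522,-.04],.034,.16,.18); rect(q,[.522,-.04],.018,.076,.084)
cv2.imwrite("pics/w7.png",np.hstack([cv2.resize(im[100:330,130:390],(450,400)),cv2.resize(im2[120:220,190:280],(350,400))]))
```

```text
(-0.064, -0.0595) 2110 circ [ 0. -0.] 32.0 zmed -0.0605
(-0.0595, -0.054) 6200 circ [-0.1  0.1] 32.0 zmed -0.0585
core rim 1976 [ 0.7 -0.1] 21.7 -0.0602
t 19.15 tcp [ 0.5221 -0.0423  0.1145] yaw -0.15 grip 0.0586 tilt 0.01 F [ 0.   0.5 -0.9] ->  [ 0.006 -0.057  0.487] -0.019
(0.01, 0.0155) 4901 [ 0.5237 -0.0217  0.0142] rect [array([522.1, -38.6]), array([110.2,  88.8]), np.float64(5.6)] circ [522.8 -38.6] 68.3 z90 [0.0132 0.0144 0.0151]
(0.07, 0.084) 14 [ 0.5223 -0.0234  0.072 ] rect [array([521.8, -23.5]), array([7.2, 0.4]), np.float64(3.6)] circ [521.8 -23.5] 3.6 z90 [0.0703 0.0722 0.0734]
(0.16, 0.18) 229 [ 0.5241 -0.0508  0.1697] rect [array([524.9, -44.4]), array([56.6, 58.8]), np.float64(69.8)] circ [522.1 -44.7] 32.1 z90 [0.1634 0.1708 0.1742]
(0.076, 0.084) 31 [ 0.5181 -0.0441  0.0785] rect [array([516.6, -41.5]), array([24.3, 31.3]), np.float64(39.5)] circ [520.  -39.1] 16.6 z90 [0.0768 0.0785 0.0805]
```

View pics/w7.png

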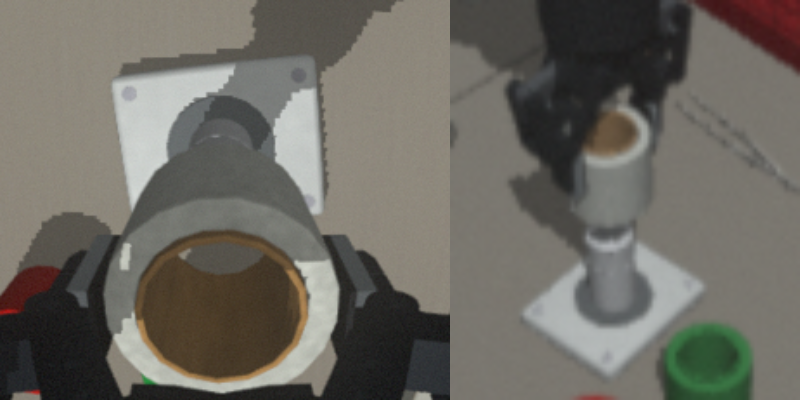

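The roll is held over the bare spindle in both views. I'll trim about 2 mm in y and lower to just above the spindle top.

Emit:
move_arm:
  plan:
    - [[-0.01, -0.06, 0, -0.02], [-0.01, -0.06, 0.3, -0.02], [-0.01, -0.06, 0.6, -0.02], [-0.01, -0.06, 0.6, -0.02], [-0.01, -0.06, 0.6, -0.02], [-0.01, -0.06, 0.6, -0.02]]

```text
clock: 19.85
tcp_pos: [0.5219, -0.039, 0.0904]
tool_rot: [0.0, 1.0, 0.001, 0.0]
contact_force: [-0.0, -0.2, -0.9]
grip_width: 0.0583
```

Run:
```python
from h import *
roll(); go(.5218,-.040,.018,0)
K=env.get_calibration("wrist"); _,d=env.snapshot("wrist"); q=wcloud(d,K)
b=near(q,[.522,-.04],.024,.035,.076); P=q[b]; P=P[np.hypot(P[:,0]-.522,P[:,1]+.04)<.021]
print(len(P)); 
from scipy.optimize import least_squares
f=least_squares(lambda c:np.hypot(P[:,0]-c[0],P[:,1]-c[1])-.017,[.522,-.04],loss="soft_l1",f_scale=.001); print("spindle axis",f.x.round(4),np.std(f.fun).round(4))
```

```text
(-0.064, -0.0595) 2137 circ [ 0.  -0.1] 31.9 zmed -0.0604
(-0.0595, -0.054) 6156 circ [-0.   0.1] 32.0 zmed -0.0585
core rim 1956 [ 0.7 -0. ] 21.6 -0.0602
t 19.9 tcp [ 0.522  -0.039   0.0906] yaw 0.11 grip 0.0582 tilt 0.02 F [ 0.6 -0.5 -1.1] ->  [-0.006  0.026  1.814] 0.014
2
spindle axis [ 0.526  -0.0399] 0.0
```

Emit:
move_arm:
  plan:
    - [[-0.01, 0.02, 0, 0], [-0.01, 0.02, 0.2, 0], [-0.01, 0.02, 0.3, 0], [-0.01, 0.02, 0.4, 0], [-0.01, 0.02, 0.5, 0], [-0.01, 0.02, 0.5, 0]]

```text
clock: 20.55
tcp_pos: [0.5209, -0.0396, 0.0697]
tool_rot: [0.0, 1.0, 0.001, -0.001]
contact_force: [-0.3, -0.7, -1.9]
grip_width: 0.0584
```

Emit:
move_arm:
  plan:
    - [[0.02, 0.01, 0.15, 0], [0.02, 0.01, 0.3, 0], [0.02, 0.01, 0.5, 0], [0.02, 0.01, 0.7, 0], [0.02, 0.01, 0.9, 0], [0.02, 0.01, 1.1, 0], [0.02, 0.01, 1.1, 0], [0.02, 0.01, 1.1, 0]]

```text
clock: 21.35
tcp_pos: [0.5221, -0.0401, 0.0262]
tool_rot: [0.0, 1.0, 0.001, -0.0]
contact_force: [0.7, -0.5, -1.4]
grip_width: 0.0586
```

Run:
```python
from h import *
roll(); go(.5218,-.040,.017,0)
```

```text
(-0.064, -0.0595) 2113 circ [-0.  0.] 32.0 zmed -0.0605
(-0.0595, -0.054) 7431 circ [-0. -0.] 31.9 zmed -0.0583
core rim 1670 [1.2 0.2] 21.8 -0.0603
t 21.4 tcp [ 0.5223 -0.0401  0.0265] yaw 0.11 grip 0.0588 tilt 0.01 F [-0.2  0.  -0.5] ->  [-0.013 -0.003  0.237] 0.014
```

Emit:
move_arm:
  plan:
    - [[0, 0, 0.08, 0], [0, 0, 0.16, 0], [0, 0, 0.22, 0], [0, 0, 0.24, 0], [0, 0, 0.24, 0], [0, 0, 0.24, 0]]

```text
clock: 22.0
tcp_pos: [0.5222, -0.04, 0.0168]
tool_rot: [0.0, 1.0, 0.001, 0.0]
contact_force: [0.8, 0.1, -1.0]
grip_width: 0.0582
```

Emit:
move_arm:
  plan:
    - [[0, 0, 0.02, 0], [0, 0, 0.04, 0], [0, 0, 0.04, 0], [0, 0, 0.04, 0]]

```text
clock: 22.4
tcp_pos: [0.5224, -0.04, 0.0165]
tool_rot: [-0.001, 1.0, 0.001, 0.0]
contact_force: [-5.5, 1.6, 18.6]
grip_width: 0.0584
```

The wrist force rose to 18.6 N, so the roll is on the seat. I'm letting go and going straight up.

Emit:
move_arm:
  plan:
    - [[0, 0, -0.02, 0], [0, 0, -0.02, 0], [0, 0, -0.02, 0], [0, 0, -0.02, 0], [0, 0, -0.02, 0], [0, 0, -0.02, 0]]
  jaw: 85

```text
clock: 23.0
tcp_pos: [0.5222, -0.04, 0.0159]
tool_rot: [0.0, 1.0, 0.001, -0.0]
contact_force: [0.0, -0.0, -0.4]
grip_width: 0.085
```

Emit:
move_arm:
  plan:
    - [[0, 0, -0.3, 0], [0, 0, -0.8, 0], [0, 0, -1.8, 0], [0, 0, -2.8, 0], [0, 0, -3.8, 0], [0, 0, -4.5, 0], [0, 0, -4.5, 0], [0, 0, -4.5, 0]]

```text
clock: 23.8
tcp_pos: [0.5223, -0.0398, 0.1967]
tool_rot: [-0.001, 1.0, 0.001, 0.001]
contact_force: [0.2, 0.3, -0.5]
grip_width: 0.0846
```

Run:
```python
from h import *
go(.5,0,.2,0)
K=env.get_calibration("wrist"); im,d=env.snapshot("wrist"); q=wcloud(d,K)
rect(q,[.522,-.04],.034,.07,.082)
P=q[near(q,[.522,-.04],.030,.0735,.078)&~near(q,[.522,-.04],.023,0,1)]
A=np.c_[P[:,:2],np.ones(len(P))]; print("paper top tilt",np.linalg.lstsq(A,P[:,2],rcond=None)[0].round(4),np.median(P[:,2]))
im2,d2=env.snapshot("scene"); q=cloud("scene",d2)
rect(q,[.522,-.04],.034,.07,.085); rect(q,[.478,.278],.05,.012,.08)
for n in ("core_center",):
    for r in env.spot_point(n,"scene")[:1]: print(n,r["p"],w("scene",r["centre"]).round(3))
cv2.imwrite("pics/end.png",np.hstack([cv2.resize(im,(480,360)),cv2.resize(im2[100:320,120:380],(320,360))]))
```

```text
t 23.8 tcp [ 0.5223 -0.0398  0.1967] yaw 0.13 grip 0.0846 tilt 0.09 F [ 0.2  0.3 -0.5] ->  [-0.555 -0.996 -0.083] 0.016
(0.07, 0.082) 2124 [ 0.5229 -0.0393  0.0765] rect [array([522.6, -40.3]), array([58.5, 59. ]), np.float64(1.0)] circ [523.1 -40.5] 30.0 z90 [0.0744 0.0759 0.0806]
paper top tilt [ 0.0018 -0.0043  0.0744] 0.07549121664049552
(0.07, 0.085) 243 [ 0.5183 -0.0413  0.0748] rect [array([519.3, -40.3]), array([61.9, 55.2]), np.float64(47.3)] circ [518.9 -39.8] 32.4 z90 [0.0717 0.0742 0.0786]
(0.012, 0.08) 179 [0.4725 0.2728 0.0314] rect [array([474.2, 273.9]), array([43.6, 50.6]), np.float64(66.0)] circ [475.1 275.4] 26.1 z90 [0.0215 0.026  0.0491]
core_center 0.81 [ 0.509 -0.363  0.03 ]
```

View pics/end.png

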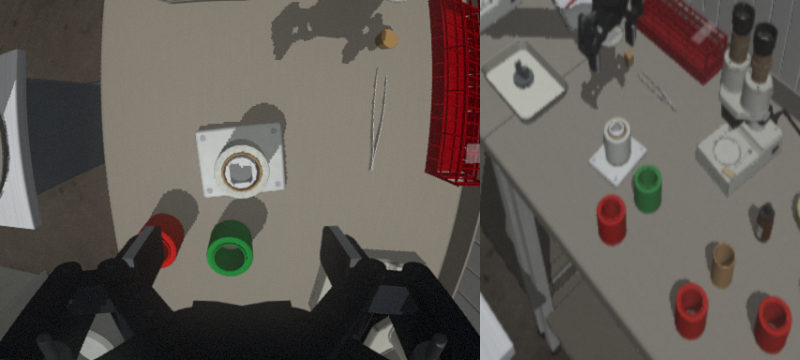

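The roll sits home: its paper top is at 0.0755 (expected 0.075), tilt is about 0.005 rad, and the axis is within 1 mm of the spindle. The cap is in the tray and the bystanders haven't moved. I'm handing in.

```bash
python3 -c "
from plant import env
print(env.hand_in())"
```

```text
the job is handed in; nothing more can be done
None
```

The cap is off and standing in the enamel tray, and the full label roll is home on the spindle. I handed the job in at about 24 s of the 61 s allowed; no verdict was reported.

**What I did:** I pinched the cap's tabs and lifted it straight off. I lowered it to about 24 mm above the tray's underside (disc) near the tray's centre before letting go. I then held the white roll until the wrist force showed it on the seat (18.6 N), let go and backed off straight up.

**Last checks:**
- **Roll:** the paper top is at 75.5 mm against an expected 75. It leans by about 0.005 rad and its axis is within about 1 mm of the spindle's.
- **Cap:** it stands upright, within about 5 mm of the tray's centre.
- **Bystanders:** the bare core reads within a few millimetres of its first position. The cork and the dropper bottle look unmoved in the picture, but I did not measure them again.

**What went wrong or disagreed:**
- **First pinch missed:** the fingers closed in the air above the tabs, touching nothing. Depth showed the real pad tips 28–39 mm farther back than the stated TCP, depending on the opening. I allowed for that afterwards, and the second pinch held.
- **Joint 7 near its limit:** the first wrist turn toward the roll would have run past its range, so I turned the other way.
- **Camera difference:** the scene camera's roll axis came out about 4 mm off the wrist camera's, because it sees only one side of the roll. I relied on the wrist view.

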